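Roll the joint shaft onto the line-up plate's line

ROBOT

A 6-joint arm with a two-finger parallel gripper is mounted at the origin on the work surface. World frame = base frame: x ahead of the robot, y to its left, z up, the work surface at z = 0. Lengths are in m, angles in rad, forces in N, time in s.
With the tool pointing down it reaches from about 0.35 to 0.975 m from the base axis. Payload 4.9 kg.
Tool frame: the origin (TCP) lies at the very end of the fingers, on their centre line; the grasp point (between the pads) lies 19 mm behind it (ctrl.grasp_offset is the distance from the TCP to the grasp point, in m); y points along the fingers, z is the direction in which the jaws open and shut, and the axes are right-handed (so a half turn about y gives the same grasp; the last joint's range is limited). The gripper opens to 85 mm and grips with 20 to 120 N. Pads are 22 mm wide; open, the fingers measure 114 mm over their backs; the gripper's body (76 mm by 85 mm) begins 54 mm behind the grasp point. The pads swing forward as they close: fully open they stand 13 mm farther back than shut.
Start: joints at [0.99, 0.053, 1.613, -0, 1.476, -0.119], TCP at [0.278, 0.56, 0.231] pointing down, gripper open.
Joint ranges: [-3.01, 3.01], [-1.01, 2.22], [0.06, 2.58], [-1.02, 4.17], [0.09, 2.62], [-3.14, 3.14]. Speed limits (rad/s): [2.57, 2.57, 3.14, 3.14, 3.14, 3.14].

INTERFACE

Orientations are given as a rotation vector (axis times angle).
In Python, from station import ctrl, eyes, finish_job, find_in, regions_of, pinpoint gives the robot as it stands.
- The arm moves only by the tool play_rows, never from a script. Its argument "moves" is a list of rows, each an object of numbers: "x", "y", "z": the shift along the world's x, y, z in cm; "turn": the turn about the world's z in degrees; "jaw": the finger opening in cm, from 0 to 8.54. A call has 1 to 8 rows; each row shifts and turns the commanded pose from where the row before left it; what a row does not reach is not made up. A row lasts 1/12 s, in which the tool goes at most 41.7 mm and 7.16 degrees, less where a joint would pass 70% of its speed; a pose out of reach is approached as far as the arm can. A call is refused whole if a number of a shift passes 4.17 or a number of a turn 7.16, either way. A call with a gripper value outside its range is refused whole. The fingers move at their own pace and stop on an object; "squeeze" is the grip in N (left out, the last holds). Time passes only in rows, so rows that do not move let the fingers close. It gives the time, the measured TCP pose, the force and the opening at its end, in the units of the state.
- ctrl.get_obs(): the state, without advancing time (a new reading comes with each control period).
- eyes.get_image(name): name is "side" or "top" or "wrist"; returns a dict with "img" (384x512x3 uint8, red, green, blue), "camera_matrix" (3x3 intrinsics, pixels), "cam_to_world" (4x4, takes a point from camera to world coordinates). Camera axes: x right, y up, looking along -z (the intrinsics and any distortion apply to the point x, -y, -z); pixel columns grow to the right and rows downward; lengths in m; the calibration is good to about 2 mm. A picture is of the moment at which its call begins. There is no depth.
- finish_job(): hands the job in, once; it reports no verdict.
Trained networks look in the newest picture that a camera, given by its name, has taken for a name from the list of things; names that differ only in an ending like _2 or _b are one class to them, and where a whole thing is asked for, a point or a joint stands for the part that bears it (a point fixed in the world has none). Each returns a list of dicts, best first, with "score" (0 to 1); they miss things now and then, are a little off and sometimes report something else, mostly with a low value. They report only what shows in the picture. A call takes as long as a camera call.
- find_in(camera, query): "point" ([column, row] in pixels, amid what is visible of it).
- regions_of(camera, query): "pixels" (384x512 bool, what is visible of it) and "point" ([column, row] in pixels, amid what is visible of it).
- pinpoint(camera, query): "point" ([column, row] in pixels: a listed point, or the origin of a listed thing).
The state is a dict: "t": time; "q": joint angles; "dq": joint speeds; "effort": joint torques, N m; "tool_pos": TCP position; "tool_rot": TCP orientation; "contact_force": force on the tool from outside, world axes, zero at the start; "wrist_torque": the same for the moment, N m; "opening": finger opening in m.
Only numpy, scipy, OpenCV 4.12 (cv2) and the standard library are available. Lean on these libraries where they do the work, as an engineer would, in place of code of your own. Each camera call takes 0.05 s, during which the arm holds its last target.

TASK

Roll the long shaft across the black-faced plate, by pushing sideways on its top (not its side) with the fingertips, until it rests centred on the white line and lies along it, ready for its bearings. Really roll it over (half a turn or more) and do not pick it up, and leave the short roller and everything else where they are.

Things in the scene. Friction and masses are not known exactly. Their poses are not given: they have to be found in the camera images.
- plate: Flat aluminium line-up plate with a black rubber facing, 280 (its x) x 320 (its y) x 12 mm, fixed to the bench, turned up to 0.3 rad. Origin at the centre of its underside; its z is up, its top face at z = 12 mm. A straight white line, 6 mm wide and 300 mm long, flat on the top face, runs along the plate's y axis through its middle (plate x = 0).
- shaft_center (a point): Centre of the long shaft: a plain solid aluminium cylinder, 40 mm diameter, 140 mm long, with a dark keyway slot in its side. It lies loose on the plate on either side of the line, 70 to 95 mm from it and within 0.05 rad of parallel. Its y axis is the cylinder's axis; its x and z axes turn as it rolls (z up at the start). Centre 20 mm above the plate's top face, shaft top 52 mm above the bench.
- roller_center (a point): Centre of the short roller: the same kind of cylinder, 40 mm diameter but only 50 mm long, 0.16 kg, lying loose on the plate on the other side of the line, 70 to 95 mm from it. Its own y axis is the cylinder's axis. To be left alone.
- bearing: Steel ring lying flat on the plate near the plate's +y edge, 38 mm outside diameter, 10 mm high; origin at the centre of its underside. To be left alone.
- spacer: Small aluminium spacer standing upright on the plate near the plate's -y edge, 24 mm diameter at its foot, 45 mm high; origin at the centre of its underside. To be left alone.
- battery: Blue battery pack standing on the bench to the robot's right, 75 x 110 x 140 mm high; origin at the centre of its underside. To be left alone.
- driver: Screwdriver lying on the bench to the robot's right, about 200 mm long; origin under its middle. To be left alone.
- parts_bin: Grey open parts bin on the bench to the robot's left, 120 x 170 x 50 mm; origin at the centre of its underside. To be left alone.
- flange: Aluminium flange ring lying flat on the bench to the robot's left, 90 mm outside diameter, 22 mm high; origin at the centre of its underside. To be left alone.
- shaft: The same long shaft (same frame as point shaft_center), 0.32 to 0.65 kg. The facing has high rolling resistance: let go, the shaft stops within a few mm. Under fingertips pressing with 5 N or more on its top it rolls without slipping, half as far as the fingertips move, so a long way takes several strokes. Pushed on its upper back instead of its very top it can wedge.

How it is judged:
By the outcome, as a careful person would: the job done as asked, in the order asked, and still so for the second after the job is handed in, with the robot touching nothing.
It also fails if it takes over 67 s, if anything falls off the work surface, if the arm or the gripper's body presses on something with over 40 N, if the wrist force passes 120 N, or if a joint passes its speed limit or range.

## Working session

There is one attempt and no reset: what is moved stays moved. The work goes in short steps, Python scripts to look and compute and a tool call to move; the robot and the scene stay as the last step left them, time stands still between calls to the robot, and variables do not carry over. Pictures are saved under pics/ and viewed, and the job is handed in when it is done.

Besides the shell and the picture viewer there is one more tool, called after ">>>" by a JSON object that holds its "op" and its "data", one argument or row to a line. play_rows: Moves the arm, as the interface text tells. Its arguments: {"type":"object","properties":{"moves":{"type":"array"},"squeeze":{"type":"number"}},"required":["moves"]}

```bash
mkdir -p pics; ls
cat > h.py <<'E'
import numpy as np, cv2
from station import ctrl, eyes, finish_job, find_in, regions_of, pinpoint
def ray(im,p):
    K=np.array(im["camera_matrix"]);T=np.array(im["cam_to_world"])
    d=np.linalg.inv(K)@np.array([p[0],p[1],1.0]); d=T[:3,:3]@np.array([d[0],-d[1],-d[2]])
    return T[:3,3],d
def atz(im,p,z):
    o,d=ray(im,p); return o+d*(z-o[2])/d[2]
def proj(im,P):
    K=np.array(im["camera_matrix"]);T=np.array(im["cam_to_world"])
    c=np.linalg.inv(T)@np.append(P,1); u=K@np.array([c[0],-c[1],-c[2]]); return u[:2]/u[2]
def save(im,n): cv2.imwrite("pics/"+n+".png",im["img"][:,:,::-1])
E
python3 - <<'E'
from h import *
for n in ["top","side","wrist"]:
    im=eyes.get_image(n); save(im,n+"0"); print(n,[k for k in im],np.round(im["cam_to_world"],3).tolist())
    for q in ["shaft_center","roller_center","plate","bearing","spacer"]:
        r=pinpoint(n,q)[:2]
        for a in r: print(q,round(a["score"],2),np.round(a["point"],1),np.round(atz(im,a["point"],{"shaft_center":.032,"roller_center":.032,"plate":0}.get(q,.012)),3))
print(ctrl.get_obs())
E
```

```text
pics
top ['img', 'camera_matrix', 'cam_to_world'] [[-0.028, 0.981, -0.194, 0.292], [-1.0, -0.03, -0.008, -0.015], [-0.014, 0.193, 0.981, 1.27], [0.0, 0.0, 0.0, 1.0]]
shaft_center 0.58 [132.2 181.4] [0.588 0.422 0.032]
roller_center 0.73 [244.6 152.7] [0.678 0.037 0.032]
roller_center 0.68 [235.9 202.9] [0.504 0.07  0.032]
plate 0.91 [240.5 180.5] [0.587 0.055 0.   ]
plate 0.31 [389.5 227.2] [ 0.41  -0.445  0.   ]
bearing 0.63 [206.2 146. ] [0.713 0.172 0.012]
spacer 0.46 [276.8 204.3] [ 0.498 -0.067  0.012]
spacer 0.15 [239. 183.] [0.576 0.06  0.012]
side ['img', 'camera_matrix', 'cam_to_world'] [[-0.997, 0.07, -0.044, 0.496], [-0.082, -0.758, 0.647, 0.609], [0.012, 0.648, 0.761, 0.766], [0.0, 0.0, 0.0, 1.0]]
shaft_center 0.72 [269.4 217.7] [0.505 0.059 0.032]
shaft_center 0.32 [304.9 113.6] [ 0.411 -0.399  0.032]
roller_center 0.52 [207.5 203.9] [0.674 0.028 0.032]
plate 0.8 [240.2 225.4] [0.582 0.067 0.   ]
bearing 0.6 [184.5 253.3] [0.708 0.172 0.012]
spacer 0.62 [271.2 183.5] [ 0.508 -0.081  0.012]
wrist ['img', 'camera_matrix', 'cam_to_world'] [[0.446, -0.854, -0.269, 0.21], [0.895, 0.425, 0.133, 0.594], [0.0, -0.3, 0.954, 0.375], [0.0, 0.0, 0.0, 1.0]]
{'t': 0.9, 'q': array([ 9.89957587e-01,  5.26976674e-02,  1.61288218e+00,  1.81394915e-05,
        1.47604267e+00, -1.19002687e-01]), 'dq': array([-0.00126021, -0.0010062 ,  0.00065104,  0.00088351,  0.00144518,
        0.00073063]), 'effort': array([-1.22997376e-04, -3.93689632e+01, -3.70469999e+01, -2.82371038e-04,
        4.79129067e-04, -2.46114830e-06]), 'tool_pos': array([0.27847957, 0.5595053 , 0.23131568]), 'tool_rot': array([-1.54031205,  0.36216458, -0.36212154]), 'contact_force': array([ 0.12626558, -0.41860707,  0.54075107]), 'wrist_torque': array([-0.0557713 ,  0.06266072,  0.00382128]), 'opening': 0.08558242636103634}
```

View pics/top0.png

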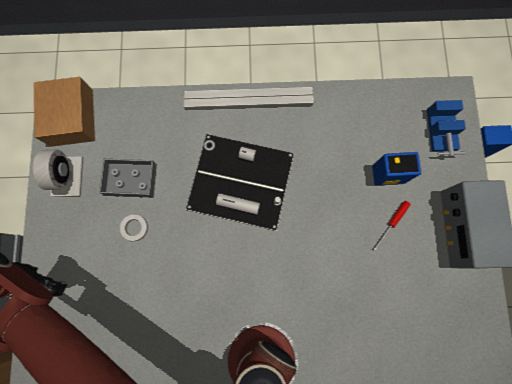

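View pics/side0.png

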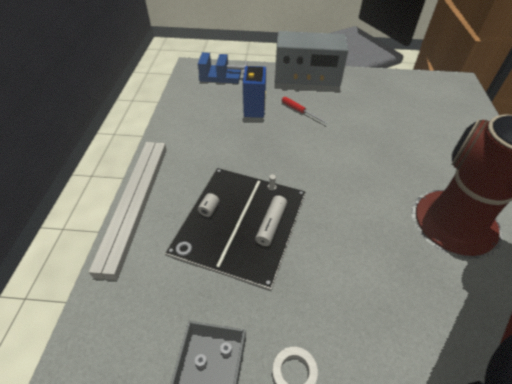

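```bash
cat >> h.py <<'E'
from scipy.optimize import minimize, least_squares
def cyl_mask(im,x,y,a,L=.14,r=.02,zc=.032,S=8):
    # a: yaw of cylinder y axis: axis=(-sin a, cos a)
    ax=np.array([-np.sin(a),np.cos(a),0]);n=np.array([np.cos(a),np.sin(a),0]);c=np.array([x,y,zc])
    P=[proj(im,c+s*L/2*ax+r*(np.cos(t)*n+np.sin(t)*np.array([0,0,1]))) for s in(-1,1) for t in np.linspace(0,2*np.pi,24)]
    return cv2.convexHull(np.array(P,np.float32))
def soft(im,hull,S=8):
    H,W=im["img"].shape[:2]
    x0,y0=np.floor(hull[:,0].min(0)).astype(int)-6; x1,y1=np.ceil(hull[:,0].max(0)).astype(int)+6
    m=np.zeros(((y1-y0)*S,(x1-x0)*S),np.uint8)
    cv2.fillPoly(m,[np.round((hull[:,0]-[x0,y0]+.5)*S*16).astype(np.int32)],255,shift=4)
    return cv2.resize(m,(x1-x0,y1-y0),interpolation=cv2.INTER_AREA)/255.,(x0,y0,x1,y1)
def line_fit(im,guess,off=None,skip=None):
    """guess: (x,y,yaw) of plate; samples across line, centroid; returns world pts on z=.012"""
    g=cv2.cvtColor(im["img"],cv2.COLOR_RGB2GRAY).astype(np.float32)
    x,y,a=guess
    ax=np.array([-np.sin(a),np.cos(a)]);n=np.array([np.cos(a),np.sin(a)])
    out=[]
    us=np.arange(-.02,.0201,.0005)
    for s in np.arange(-.14,.1401,.004):
        px=np.array([proj(im,np.append(np.array([x,y])+s*ax+u*n,.012)) for u in us],np.float32)
        v=cv2.remap(g,px[:,0].reshape(1,-1),px[:,1].reshape(1,-1),cv2.INTER_LINEAR)[0]
        w=np.clip(v-60,0,None)
        if w.max()<30: continue
        u=(w*us).sum()/w.sum(); sd=np.sqrt((w*(us-u)**2).sum()/w.sum())
        out.append((s,u,sd,w.max()))
    return np.array(out)
def fit_line(im,guess):
    for _ in range(3):
        o=line_fit(im,guess); m=(o[:,2]<np.median(o[:,2])*1.4+1e-4)
        for _ in range(3):
            c=np.polyfit(o[m,0],o[m,1],1); res=o[:,1]-np.polyval(c,o[:,0]); m=abs(res)<.0015
        x,y,a=guess; guess=(x+c[1]*np.cos(a),y+c[1]*np.sin(a),a-np.arctan(c[0]))
    return guess,m.sum(),res[m].std()
def fit_shaft(im,guess,L=.14):
    g=cv2.cvtColor(im["img"],cv2.COLOR_RGB2GRAY).astype(float)
    def cost(p):
        h=cyl_mask(im,p[0]/100,p[1]/100,p[2]/10,L); s,(x0,y0,x1,y1)=soft(im,h)
        v=np.clip((g[y0:y1,x0:x1]-40)/110,0,1)
        return ((v-s)**2).sum()
    p=minimize(cost,[guess[0]*100,guess[1]*100,guess[2]*10],method="Nelder-Mead",options=dict(initial_simplex=np.array([guess[0]*100,guess[1]*100,guess[2]*10])+np.array([[0,0,0],[1,0,0],[0,1,0],[0,0,1]])))
    return p.x[0]/100,p.x[1]/100,p.x[2]/10,p.fun
E
python3 - <<'E'
from h import *
for n in ["top","side"]:
    im=eyes.get_image(n)
    e=[(199,172),(284,189)] if n=="top" else [(221,265),(258,182)]
    A,B=[atz(im,p,.012) for p in e]; d=A-B if A[1]>B[1] else B-A
    a=np.arctan2(-d[0],d[1]); m=(A+B)/2; print(n,A,B,a)
    L,k,r=fit_line(im,(m[0],m[1],a)); print("line",np.round(L,4),k,r)
    s=fit_shaft(im,(.505,.065,a)); print("shaft",np.round(s,4))
    dx=np.array(s[:2])-L[:2]; print("plate rel",dx@[np.cos(L[2]),np.sin(L[2])],dx@[-np.sin(L[2]),np.cos(L[2])],s[2]-L[2])
    s=fit_shaft(im,(.674,.033,a),.05); print("roller",np.round(s,4))
    x0,y0=(180,120) if n=="top" else (160,160)
    c=cv2.resize(im["img"][y0:y0+130,x0:x0+150],None,fx=5,fy=5,interpolation=cv2.INTER_CUBIC)[:600,:750]; cv2.imwrite(f"pics/z_{n}.png",c[:,:,::-1])
E
```

```text
top [0.61929173 0.197549   0.012     ] [ 0.55026145 -0.09393063  0.012     ] -0.23254276313391883
line [ 0.5844  0.0519 -0.2576] 71 0.00011695905819967279
shaft [ 0.5029  0.0635 -0.226  60.4219]
plate rel -0.08174900372520509 -0.009572743707355781 0.03160714904592862
roller [ 6.73000e-01  3.12000e-02 -3.66000e-02  4.88755e+01]
side [0.61328313 0.19654425 0.012     ] [ 0.54693003 -0.08320837  0.012     ] -0.23288149088368493
line [ 0.5837  0.0558 -0.2585] 71 0.00015559250299910124
shaft [ 5.007000e-01  6.110000e-02 -2.478000e-01  1.814929e+02]
plate rel -0.08168313227167236 -0.016107276822357037 0.010668336376128185
roller [ 6.688000e-01  2.700000e-02 -6.360000e-02  1.819473e+02]
```

View pics/z_top.png

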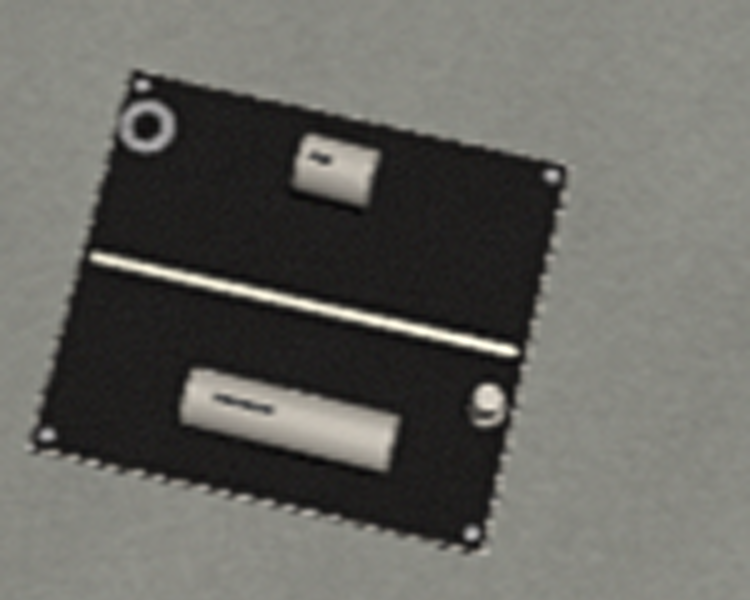

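View pics/z_side.png

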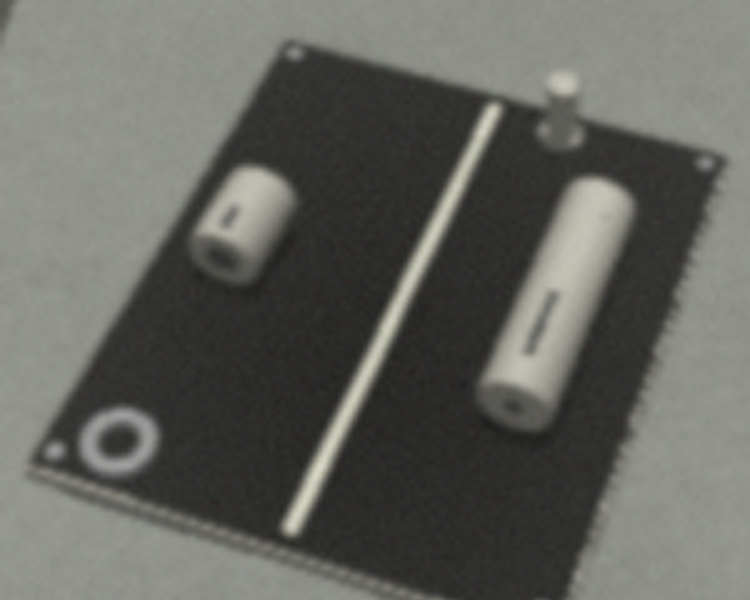

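Run:
```python
from h import *
from scipy.spatial.transform import Rotation as R
o=ctrl.get_obs(); M=R.from_rotvec(o["tool_rot"]).as_matrix(); print(np.round(M,3))
a=-.235; ax=np.array([-np.sin(a),np.cos(a)])
z=M[:2,2]; t=np.degrees(np.arctan2(ax[1],ax[0])-np.arctan2(z[1],z[0])); print("turn",(t+90)%180-90)
print("shift",np.array([.502,.0625])-o["tool_pos"][:2],o["t"])
im=eyes.get_image("wrist"); save(im,"w0")
```

```text
[[ 0.895  0.     0.446]
 [-0.446  0.     0.895]
 [ 0.    -1.     0.   ]]
turn 12.992425411180506
shift [ 0.22354035 -0.49703531] 1.0
```

View pics/w0.png

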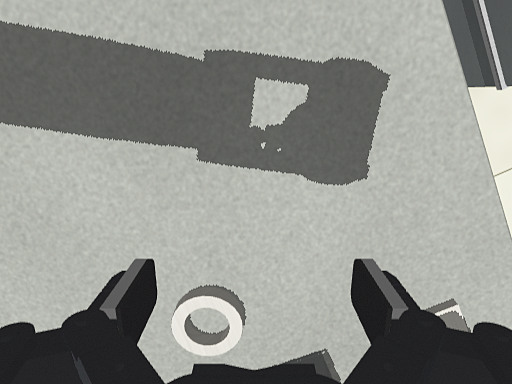

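>>> {"op": "play_rows", "data": {
  "moves": [
    {"x": 1.6, "y": -3.5, "turn": 2},
    {"x": 1.6, "y": -3.5, "turn": 2},
    {"x": 1.6, "y": -3.5, "turn": 2},
    {"x": 1.6, "y": -3.5, "turn": 2},
    {"x": 1.6, "y": -3.5, "turn": 2},
    {"x": 1.6, "y": -3.5, "turn": 2},
    {"x": 1.6, "y": -3.5, "turn": 1},
    {"x": 1.6, "y": -3.5}
  ]
}}

```text
invalid input
```

>>> {"op": "play_rows", "data": {
  "moves": [
    {"x": 1.6, "y": -3.5},
    {"x": 1.6, "y": -3.5},
    {"x": 1.6, "y": -3.5},
    {"x": 1.6, "y": -3.5},
    {"x": 1.6, "y": -3.5},
    {"x": 1.6, "y": -3.5},
    {"x": 0, "y": 0},
    {"x": 0, "y": 0}
  ]
}}

```text
invalid input
```

```bash
cat > st.py <<'E'
from h import *
import sys
from scipy.spatial.transform import Rotation as R
def state():
    o=ctrl.get_obs(); M=R.from_rotvec(o["tool_rot"]).as_matrix()
    print("t",o["t"],"tcp",np.round(o["tool_pos"],4),"yaw",round(np.arctan2(M[1,0],M[0,0]),4),"down",np.round(M[:,1],3),"F",np.round(o["contact_force"],1),"op",round(o["opening"],4))
    return o
def meas(n,sg=(.502,.0625,-.235),lg=(.584,.054,-.258)):
    im=eyes.get_image(n)
    L,k,r=fit_line(im,lg); s=fit_shaft(im,sg); dx=np.array(s[:2])-L[:2]
    print(n,"line",np.round(L,4),k,"shaft",np.round(s,4),"rel x %.4f y %.4f yaw %.4f"%(dx@[np.cos(L[2]),np.sin(L[2])],dx@[-np.sin(L[2]),np.cos(L[2])],s[2]-L[2]))
    return im
E
python3 - <<'E'
from st import *
state()
im=meas("wrist"); save(im,"w1")
E
```

```text
t 1.05 tcp [0.2785 0.5595 0.2313] yaw -0.4618 down [ 0.  0. -1.] F [0.4 0.6 1.5] op 0.0853Traceback (most recent call last):
  File "<stdin>", line 3, in <module>
  File "st.py", line 10, in meas
    L,k,r=fit_line(im,lg); s=fit_shaft(im,sg); dx=np.array(s[:2])-L[:2]
          ~~~~~~~~^^^^^^^
  File "h.py", line 42, in fit_line
    o=line_fit(im,guess); m=(o[:,2]<np.median(o[:,2])*1.4+1e-4)
                             ~^^^^^
IndexError: too many indices for array: array is 1-dimensional, but 2 were indexed
```

>>> {"op": "play_rows", "data": {
  "moves": [
    {"x": 1.6, "y": -3.5, "z": 0, "turn": 2, "jaw": 8.5},
    {"x": 1.6, "y": -3.5, "z": 0, "turn": 2, "jaw": 8.5},
    {"x": 1.6, "y": -3.5, "z": 0, "turn": 2, "jaw": 8.5},
    {"x": 1.6, "y": -3.5, "z": 0, "turn": 2, "jaw": 8.5},
    {"x": 1.6, "y": -3.5, "z": 0, "turn": 2, "jaw": 8.5},
    {"x": 1.6, "y": -3.5, "z": 0, "turn": 2, "jaw": 8.5},
    {"x": 1.6, "y": -3.5, "z": 0, "turn": 1, "jaw": 8.5},
    {"x": 1.6, "y": -3.5, "z": 0, "turn": 0, "jaw": 8.5}
  ]
}}

```text
t: 1.77
tool_pos: [0.4069, 0.2779, 0.2316]
tool_rot: [-1.563, 0.183, -0.184]
contact_force: [1.0, -0.4, 0.3]
opening: 0.0854
```

>>> {"op": "play_rows", "data": {
  "moves": [
    {"x": 1.6, "y": -3.5, "z": 0, "turn": 0, "jaw": 7},
    {"x": 1.6, "y": -3.5, "z": 0, "turn": 0, "jaw": 7},
    {"x": 1.6, "y": -3.5, "z": 0, "turn": 0, "jaw": 7},
    {"x": 1.6, "y": -3.5, "z": 0, "turn": 0, "jaw": 7},
    {"x": 1.5, "y": -3.7, "z": 0, "turn": 0, "jaw": 7},
    {"x": 1, "y": -3.7, "z": 0, "turn": 0, "jaw": 7},
    {"x": 0, "y": 0, "z": 0, "turn": 0, "jaw": 7}
  ]
}}

```text
t: 2.35
tool_pos: [0.4969, 0.0601, 0.2315]
tool_rot: [-1.565, 0.189, -0.191]
contact_force: [0.0, -0.2, 0.3]
opening: 0.07
```

Run:
```python
from st import *
state()
im=eyes.get_image("wrist"); save(im,"w1")
im=meas("wrist")
```

```text
t 2.35 tcp [0.4969 0.0601 0.2315] yaw -0.242 down [ 0.001 -0.003 -1.   ] F [ 0.  -0.2  0.3] op 0.07
wrist line [ 0.5856  0.0536 -0.258 ] 68 shaft [ 5.019000e-01  6.370000e-02 -2.657000e-01  1.933356e+02] rel x -0.0835 y -0.0116 yaw -0.0077
```

View pics/w1.png

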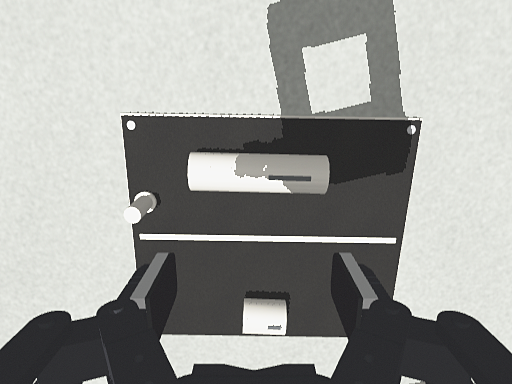

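```bash
sed -i 's#(g\[y0:y1,x0:x1\]-40)/110#(g[y0:y1,x0:x1]-LO)/(HI-LO)#; s#^def fit_shaft#LO,HI=50,110\ndef fit_shaft#' h.py
python3 - <<'E'
from st import *
import h
for n in ["wrist","top","side"]:
  for lo,hi in [(50,90),(60,120)]:
    h.LO,h.HI=lo,hi
    im=meas(n)
    if n=="wrist":
      s=fit_shaft(im,(.502,.0625,-.24)); hull=cyl_mask(im,*s[:3]); v=im["img"].copy(); cv2.polylines(v,[np.round(hull).astype(int)],True,(255,0,0),1); cv2.imwrite("pics/f%d.png"%lo,cv2.resize(v[120:260,110:430],None,fx=2.4,fy=2.4)[:,:,::-1])
E
```

```text
wrist line [ 0.5856  0.0536 -0.2573] 68 shaft [ 5.018000e-01  6.360000e-02 -2.531000e-01  3.974014e+02] rel x -0.0837 y -0.0116 yaw 0.0042
wrist line [ 0.5856  0.0536 -0.2564] 66 shaft [ 5.019000e-01  6.360000e-02 -2.680000e-01  1.274848e+02] rel x -0.0835 y -0.0115 yaw -0.0116
top line [ 0.5841  0.054  -0.25  ] 28 shaft [ 5.014000e-01  6.440000e-02 -1.984000e-01  2.023232e+02] rel x -0.0827 y -0.0103 yaw 0.0516
top line [ 0.5838  0.0541 -0.2473] 29 shaft [ 5.006000e-01  6.340000e-02 -2.334000e-01  2.047883e+02] rel x -0.0830 y -0.0113 yaw 0.0139
side line [ 0.5833  0.0542 -0.2585] 71 shaft [ 5.018000e-01  6.270000e-02 -2.260000e-01  2.181352e+02] rel x -0.0810 y -0.0126 yaw 0.0325
side line [ 0.5833  0.0542 -0.2585] 71 shaft [ 5.005000e-01  6.200000e-02 -2.494000e-01  1.925487e+02] rel x -0.0821 y -0.0136 yaw 0.0091
```

View pics/f50.png

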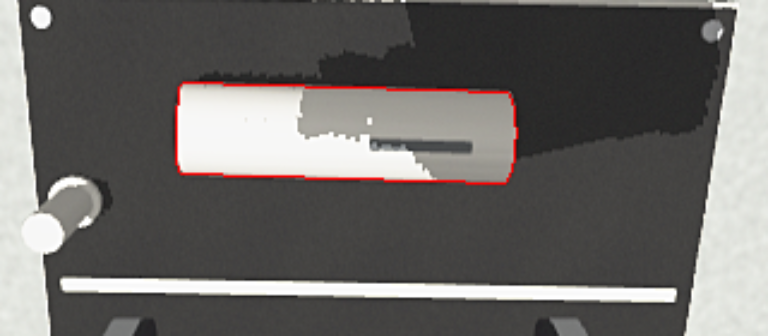

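>>> {"op": "play_rows", "data": {
  "moves": [
    {"x": -0.3, "y": 0.5, "z": -3, "turn": 0, "jaw": 7},
    {"x": 0, "y": 0, "z": -4, "turn": 0, "jaw": 7},
    {"x": 0, "y": 0, "z": -4, "turn": 0, "jaw": 7},
    {"x": 0, "y": 0, "z": -3, "turn": 0, "jaw": 7},
    {"x": 0, "y": 0, "z": -2, "turn": 0, "jaw": 7},
    {"x": 0, "y": 0, "z": -0.8, "turn": 0, "jaw": 7},
    {"x": 0, "y": 0, "z": 0, "turn": 0, "jaw": 7},
    {"x": 0, "y": 0, "z": 0, "turn": 0, "jaw": 7}
  ]
}}

```text
t: 3.42
tool_pos: [0.493, 0.071, 0.0642]
tool_rot: [-1.563, 0.183, -0.185]
contact_force: [-0.1, -0.6, 0.2]
opening: 0.0704
```

Run:
```python
from st import *
state()
im=eyes.get_image("wrist"); save(im,"w2")
im=eyes.get_image("side"); cv2.imwrite("pics/s2.png",cv2.resize(im["img"][120:290,160:340],None,fx=4,fy=3.5)[:600,:,::-1])
```

```text
t 3.4167 tcp [0.493  0.071  0.0642] yaw -0.234 down [ 0.001  0.    -1.   ] F [-0.1 -0.6  0.2] op 0.0704
```

View pics/w2.png

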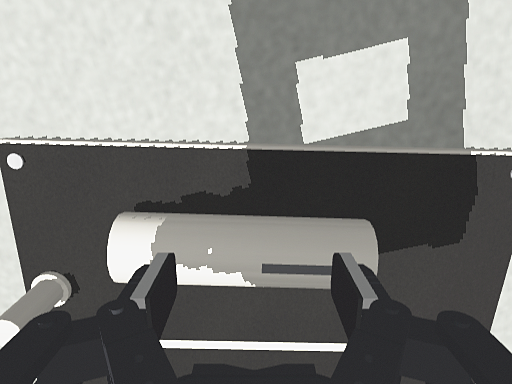

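View pics/s2.png

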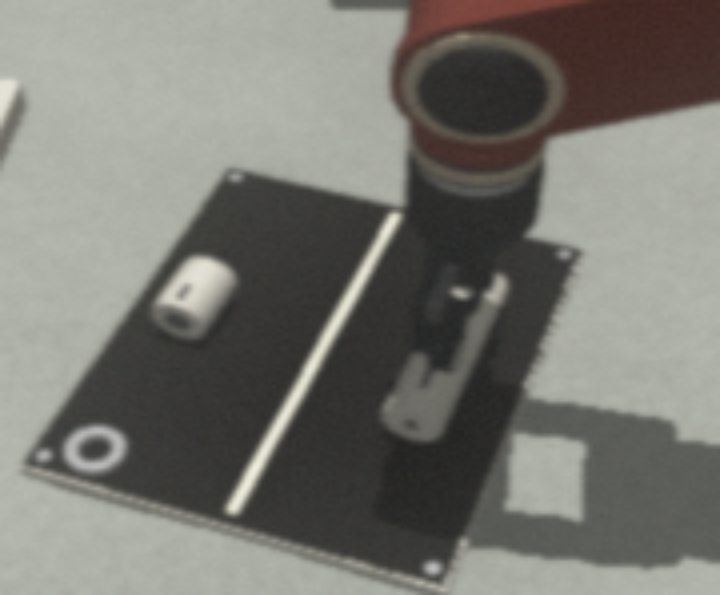

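>>> {"op": "play_rows", "data": {
  "moves": [
    {"x": 0.1, "y": -0.6, "z": -0.5, "turn": -0.6, "jaw": 7},
    {"x": 0, "y": 0, "z": -0.3, "turn": -0.5, "jaw": 7},
    {"x": 0, "y": 0, "z": -0.2, "turn": 0, "jaw": 7},
    {"x": 0, "y": 0, "z": 0, "turn": 0, "jaw": 7}
  ]
}}

```text
t: 3.85
tool_pos: [0.4932, 0.0643, 0.053]
tool_rot: [-1.562, 0.2, -0.199]
contact_force: [-0.2, -0.3, 0.1]
opening: 0.0703
```

>>> {"op": "play_rows", "data": {
  "moves": [
    {"x": 0, "y": 0, "z": -0.2, "turn": 0, "jaw": 7},
    {"x": 0, "y": 0, "z": 0, "turn": 0, "jaw": 7}
  ]
}}

```text
t: 4.02
tool_pos: [0.4932, 0.0645, 0.051]
tool_rot: [-1.562, 0.2, -0.199]
contact_force: [0.6, -0.3, 0.0]
opening: 0.0701
```

>>> {"op": "play_rows", "data": {
  "moves": [
    {"x": 0, "y": 0, "z": -0.2, "turn": 0, "jaw": 7},
    {"x": 0, "y": 0, "z": 0, "turn": 0, "jaw": 7}
  ]
}}

```text
t: 4.18
tool_pos: [0.4932, 0.0645, 0.049]
tool_rot: [-1.562, 0.2, -0.199]
contact_force: [-0.6, -0.6, 0.3]
opening: 0.0697
```

>>> {"op": "play_rows", "data": {
  "moves": [
    {"x": 0, "y": 0, "z": -0.15, "turn": 0, "jaw": 7},
    {"x": 0, "y": 0, "z": 0, "turn": 0, "jaw": 7}
  ]
}}

```text
t: 4.35
tool_pos: [0.4933, 0.0645, 0.0475]
tool_rot: [-1.562, 0.2, -0.199]
contact_force: [0.2, 0.1, -0.3]
opening: 0.0702
```

>>> {"op": "play_rows", "data": {
  "moves": [
    {"x": 0, "y": 0, "z": -0.15, "turn": 0, "jaw": 7},
    {"x": 0, "y": 0, "z": 0, "turn": 0, "jaw": 7}
  ]
}}

```text
t: 4.52
tool_pos: [0.4933, 0.0645, 0.0461]
tool_rot: [-1.562, 0.2, -0.199]
contact_force: [-0.6, -0.6, -0.1]
opening: 0.07
```

>>> {"op": "play_rows", "data": {
  "moves": [
    {"x": 0, "y": 0, "z": -0.15, "turn": 0, "jaw": 7},
    {"x": 0, "y": 0, "z": 0, "turn": 0, "jaw": 7}
  ]
}}

```text
t: 4.68
tool_pos: [0.4933, 0.0645, 0.0445]
tool_rot: [-1.562, 0.2, -0.199]
contact_force: [0.2, 0.1, 0.7]
opening: 0.0701
```

Run:
```python
from st import *
state()
im=eyes.get_image("wrist"); save(im,"w3")
```

```text
t 4.6833 tcp [0.4933 0.0645 0.0445] yaw -0.2541 down [-0. -0. -1.] F [0.2 0.1 0.7] op 0.0701
```

View pics/w3.png

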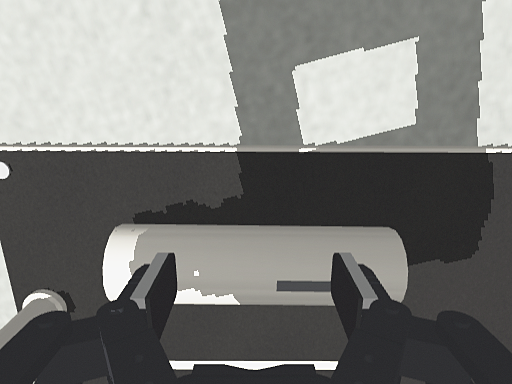

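>>> {"op": "play_rows", "data": {
  "moves": [
    {"x": 0, "y": 0, "z": -0.1, "turn": 0, "jaw": 7},
    {"x": 0, "y": 0, "z": 0, "turn": 0, "jaw": 7}
  ]
}}

```text
t: 4.9
tool_pos: [0.4939, 0.0644, 0.0442]
tool_rot: [-1.562, 0.199, -0.2]
contact_force: [-0.7, -0.7, 1.1]
opening: 0.0703
```

>>> {"op": "play_rows", "data": {
  "moves": [
    {"x": 0, "y": 0, "z": -0.1, "turn": 0, "jaw": 7},
    {"x": 0, "y": 0, "z": 0, "turn": 0, "jaw": 7}
  ]
}}

```text
t: 5.07
tool_pos: [0.4948, 0.0642, 0.0441]
tool_rot: [-1.562, 0.197, -0.202]
contact_force: [0.1, -1.0, 5.4]
opening: 0.07
```

>>> {"op": "play_rows", "data": {
  "moves": [
    {"x": 0, "y": 0, "z": -0.1, "turn": 0, "jaw": 7},
    {"x": 0, "y": 0, "z": 0, "turn": 0, "jaw": 7}
  ]
}}

```text
t: 5.23
tool_pos: [0.4957, 0.064, 0.0441]
tool_rot: [-1.562, 0.196, -0.203]
contact_force: [0.4, -2.6, 8.2]
opening: 0.0704
```

>>> {"op": "play_rows", "data": {
  "moves": [
    {"x": 0, "y": 0, "z": -0.1, "turn": 0, "jaw": 7},
    {"x": 0.1, "y": -0.025, "z": 0, "turn": 0, "jaw": 7},
    {"x": 0.2, "y": -0.05, "z": 0, "turn": 0, "jaw": 7},
    {"x": 0.3, "y": -0.08, "z": 0, "turn": 0, "jaw": 7},
    {"x": 0.4, "y": -0.1, "z": 0, "turn": 0, "jaw": 7}
  ]
}}

```text
t: 5.65
tool_pos: [0.5063, 0.0612, 0.044]
tool_rot: [-1.563, 0.195, -0.204]
contact_force: [-0.9, -3.3, 11.1]
opening: 0.0701
```

Run:
```python
from st import *
import h
h.LO,h.HI=85,115
state()
im=eyes.get_image("wrist"); save(im,"w4")
im=meas("wrist",(.507,.062,-.25))
```

```text
t 5.65 tcp [0.5063 0.0612 0.044 ] yaw -0.2538 down [ 0.006 -0.002 -1.   ] F [-0.9 -3.3 11.1] op 0.0701
wrist line [ 0.5856  0.0536 -0.2586] 29 shaft [ 5.0860000e-01  6.1900000e-02 -2.6580000e-01  2.6985615e+03] rel x -0.0766 y -0.0117 yaw -0.0072
```

View pics/w4.png

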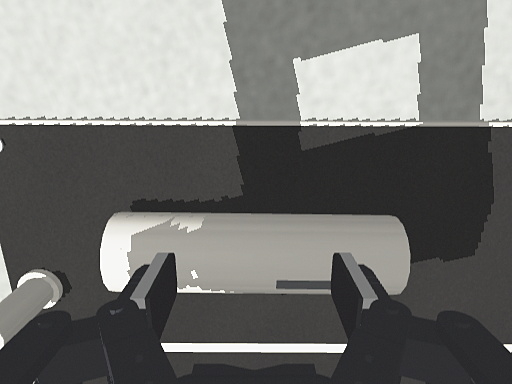

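>>> {"op": "play_rows", "data": {
  "moves": [
    {"x": 0.4, "y": -0.1, "z": 0, "turn": 0, "jaw": 7},
    {"x": 0.4, "y": -0.1, "z": 0, "turn": 0, "jaw": 7},
    {"x": 0.4, "y": -0.1, "z": 0, "turn": 0, "jaw": 7},
    {"x": 0.4, "y": -0.1, "z": 0, "turn": 0, "jaw": 7},
    {"x": 0.2, "y": -0.05, "z": 0, "turn": 0, "jaw": 7},
    {"x": 0, "y": 0, "z": 0, "turn": 0, "jaw": 7}
  ]
}}

```text
t: 6.25
tool_pos: [0.5247, 0.0562, 0.044]
tool_rot: [-1.563, 0.195, -0.204]
contact_force: [-0.8, -4.5, 12.3]
opening: 0.0699
```

Run:
```python
from st import *
import h
h.LO,h.HI=85,115
state()
im=meas("wrist",(.518,.06,-.25)); save(im,"w5")
```

```text
t 6.25 tcp [0.5247 0.0562 0.044 ] yaw -0.2541 down [ 0.006 -0.002 -1.   ] F [-0.8 -4.5 12.3] op 0.0699
wrist line [ 0.5812  0.0548 -0.2642] 3 shaft [ 5.1710000e-01  5.9500000e-02 -2.6460000e-01  1.1915101e+03] rel x -0.0630 y -0.0121 yaw -0.0004
```

View pics/w5.png

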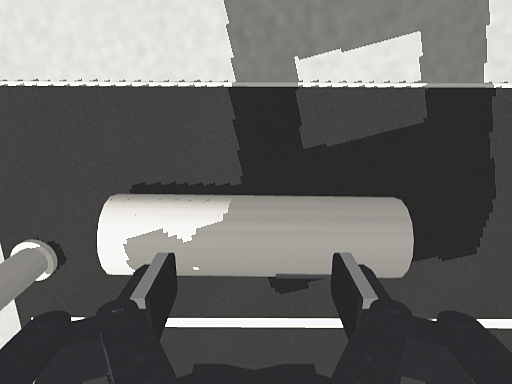

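>>> {"op": "play_rows", "data": {
  "moves": [
    {"x": 0, "y": 0, "z": 0.6, "turn": 0, "jaw": 7},
    {"x": 0, "y": 0, "z": 0.6, "turn": 0, "jaw": 7},
    {"x": -0.8, "y": 0.25, "z": 0, "turn": 0, "jaw": 7},
    {"x": -0.8, "y": 0.25, "z": 0, "turn": 0, "jaw": 7},
    {"x": 0, "y": 0, "z": 0, "turn": 0, "jaw": 7},
    {"x": 0, "y": 0, "z": -0.6, "turn": 0, "jaw": 7},
    {"x": 0, "y": 0, "z": -0.4, "turn": 0, "jaw": 7},
    {"x": 0, "y": 0, "z": -0.2, "turn": 0, "jaw": 7}
  ]
}}

```text
t: 6.97
tool_pos: [0.5082, 0.0619, 0.0436]
tool_rot: [-1.563, 0.195, -0.203]
contact_force: [-2.5, -2.5, 21.8]
opening: 0.07
```

Run:
```python
from st import *
import h
h.LO,h.HI=85,115
state()
im=meas("wrist",(.518,.06,-.25)); save(im,"w6")
```

```text
t 6.9667 tcp [0.5082 0.0619 0.0436] yaw -0.2535 down [ 0.005 -0.002 -1.   ] F [-2.5 -2.5 21.8] op 0.07
wrist line [ 0.5856  0.0536 -0.2548] 30 shaft [ 5.1730000e-01  5.9400000e-02 -2.6530000e-01  3.6279101e+03] rel x -0.0676 y -0.0115 yaw -0.0105
```

>>> {"op": "play_rows", "data": {
  "moves": [
    {"x": 0.2, "y": -0.05, "z": 0, "turn": 0, "jaw": 7},
    {"x": 0.4, "y": -0.1, "z": 0, "turn": 0, "jaw": 7},
    {"x": 0.5, "y": -0.13, "z": 0, "turn": 0, "jaw": 7},
    {"x": 0.5, "y": -0.13, "z": 0, "turn": 0, "jaw": 7},
    {"x": 0.5, "y": -0.13, "z": 0, "turn": 0, "jaw": 7},
    {"x": 0.5, "y": -0.13, "z": 0, "turn": 0, "jaw": 7},
    {"x": 0.5, "y": -0.13, "z": 0, "turn": 0, "jaw": 7},
    {"x": 0.2, "y": -0.05, "z": 0, "turn": 0, "jaw": 7}
  ]
}}

```text
t: 7.68
tool_pos: [0.5421, 0.0527, 0.0439]
tool_rot: [-1.563, 0.194, -0.204]
contact_force: [-1.0, -3.5, 13.3]
opening: 0.0699
```

Run:
```python
from st import *
import h
h.LO,h.HI=85,115
state()
im=meas("wrist",(.533,.056,-.25)); save(im,"w7")
```

```text
t 7.6833 tcp [0.5421 0.0527 0.0439] yaw -0.2539 down [ 0.006 -0.002 -1.   ] F [-1.  -3.5 13.3] op 0.0699Traceback (most recent call last):
  File "<stdin>", line 5, in <module>
  File "st.py", line 10, in meas
    L,k,r=fit_line(im,lg); s=fit_shaft(im,sg); dx=np.array(s[:2])-L[:2]
          ~~~~~~~~^^^^^^^
  File "h.py", line 44, in fit_line
    c=np.polyfit(o[m,0],o[m,1],1); res=o[:,1]-np.polyval(c,o[:,0]); m=abs(res)<.0015
    raise TypeError("expected non-empty vector for x")
TypeError: expected non-empty vector for x
```

Line hidden at close range; fix it to the known value instead.

```bash
cat >> st.py <<'E'
def sh(n,g,name=None,L=(.5856,.0536,-.2575)):
    import h
    h.LO,h.HI=85,115
    im=eyes.get_image(n); s=fit_shaft(im,g); dx=np.array(s[:2])-L[:2]
    o=ctrl.get_obs()["tool_pos"][:2]-s[:2]; c,q=np.cos(L[2]),np.sin(L[2])
    print(n,"shaft",np.round(s,4),"rel x %.4f y %.4f yaw %.4f"%(dx@[c,q],dx@[-q,c],s[2]-L[2]),"tip rel %.4f %.4f"%(o@[c,q],o@[-q,c]))
    if name:
        v=im["img"].copy(); cv2.polylines(v,[np.round(cyl_mask(im,*s[:3])).astype(int)],True,(255,0,0),1); cv2.imwrite(f"pics/{name}.png",v[:,:,::-1])
    return im
E
python3 - <<'E'
from st import *
sh("wrist",(.533,.056,-.25),"w7")
E
```

```text
wrist shaft [ 5.3430000e-01  5.4800000e-02 -2.6580000e-01  1.0738222e+03] rel x -0.0499 y -0.0119 yaw -0.0083 tip rel 0.0081 -0.0000
```

View pics/w7.png

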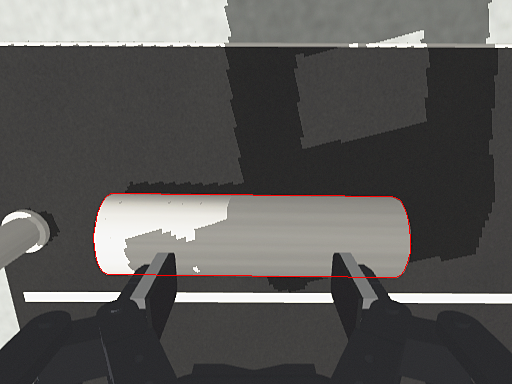

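>>> {"op": "play_rows", "data": {
  "moves": [
    {"x": 0, "y": 0, "z": 0.6, "turn": 0, "jaw": 7},
    {"x": 0, "y": 0, "z": 0.6, "turn": 0, "jaw": 7},
    {"x": -0.8, "y": 0.2, "z": 0, "turn": 0, "jaw": 7},
    {"x": -0.8, "y": 0.2, "z": 0, "turn": 0, "jaw": 7},
    {"x": 0, "y": 0, "z": 0, "turn": 0, "jaw": 7},
    {"x": 0, "y": 0, "z": -0.6, "turn": 0, "jaw": 7},
    {"x": 0, "y": 0, "z": -0.4, "turn": 0, "jaw": 7},
    {"x": 0, "y": 0, "z": -0.2, "turn": 0, "jaw": 7}
  ]
}}

```text
t: 8.45
tool_pos: [0.5251, 0.0574, 0.0436]
tool_rot: [-1.563, 0.195, -0.203]
contact_force: [-2.2, -2.8, 20.9]
opening: 0.07
```

>>> {"op": "play_rows", "data": {
  "moves": [
    {"x": 0.2, "y": -0.05, "z": 0, "turn": 0, "jaw": 7},
    {"x": 0.4, "y": -0.1, "z": 0, "turn": 0, "jaw": 7},
    {"x": 0.5, "y": -0.13, "z": 0, "turn": 0, "jaw": 7},
    {"x": 0.5, "y": -0.13, "z": 0, "turn": 0, "jaw": 7},
    {"x": 0.5, "y": -0.13, "z": 0, "turn": 0, "jaw": 7},
    {"x": 0.5, "y": -0.13, "z": 0, "turn": 0, "jaw": 7},
    {"x": 0.5, "y": -0.13, "z": 0, "turn": 0, "jaw": 7},
    {"x": 0.2, "y": -0.05, "z": 0, "turn": 0, "jaw": 7}
  ]
}}

```text
t: 9.12
tool_pos: [0.559, 0.0482, 0.0439]
tool_rot: [-1.563, 0.194, -0.205]
contact_force: [-1.4, -4.3, 12.7]
opening: 0.0699
```

Run:
```python
from st import *
state(); sh("wrist",(.55,.05,-.26),"w8")
```

```text
t 9.1167 tcp [0.559  0.0482 0.0439] yaw -0.254 down [ 0.006 -0.002 -1.   ] F [-1.4 -4.3 12.7] op 0.0699
wrist shaft [ 5.5130000e-01  5.0200000e-02 -2.6540000e-01  1.5265754e+03] rel x -0.0322 y -0.0121 yaw -0.0079 tip rel 0.0081 0.0000
```

>>> {"op": "play_rows", "data": {
  "moves": [
    {"x": 0, "y": 0, "z": 0.6, "turn": 0, "jaw": 7},
    {"x": 0, "y": 0, "z": 0.6, "turn": 0, "jaw": 7},
    {"x": -0.8, "y": 0.2, "z": 0, "turn": 0, "jaw": 7},
    {"x": -0.8, "y": 0.2, "z": 0, "turn": 0, "jaw": 7},
    {"x": 0, "y": 0, "z": 0, "turn": 0, "jaw": 7},
    {"x": 0, "y": 0, "z": -0.6, "turn": 0, "jaw": 7},
    {"x": 0, "y": 0, "z": -0.4, "turn": 0, "jaw": 7},
    {"x": 0, "y": 0, "z": -0.2, "turn": 0, "jaw": 7}
  ]
}}

```text
t: 9.83
tool_pos: [0.5421, 0.0529, 0.0436]
tool_rot: [-1.563, 0.195, -0.203]
contact_force: [-2.7, -2.6, 20.7]
opening: 0.0697
```

>>> {"op": "play_rows", "data": {
  "moves": [
    {"x": 0.2, "y": -0.05, "z": 0, "turn": 0, "jaw": 7},
    {"x": 0.4, "y": -0.1, "z": 0, "turn": 0, "jaw": 7},
    {"x": 0.5, "y": -0.13, "z": 0, "turn": 0, "jaw": 7},
    {"x": 0.5, "y": -0.13, "z": 0, "turn": 0, "jaw": 7},
    {"x": 0.5, "y": -0.13, "z": 0, "turn": 0, "jaw": 7},
    {"x": 0.5, "y": -0.13, "z": 0, "turn": 0, "jaw": 7},
    {"x": 0.5, "y": -0.13, "z": 0, "turn": 0, "jaw": 7},
    {"x": 0.2, "y": -0.05, "z": 0, "turn": 0, "jaw": 7}
  ]
}}

```text
t: 10.5
tool_pos: [0.576, 0.0437, 0.0439]
tool_rot: [-1.563, 0.194, -0.204]
contact_force: [-0.9, -3.8, 12.6]
opening: 0.0701
```

Run:
```python
from st import *
state(); sh("wrist",(.568,.046,-.26),"w9")
```

```text
t 10.5 tcp [0.576  0.0437 0.0439] yaw -0.254 down [ 0.006 -0.002 -1.   ] F [-0.9 -3.8 12.6] op 0.0701
wrist shaft [ 5.6830000e-01  4.5500000e-02 -2.6750000e-01  1.3467252e+03] rel x -0.0146 y -0.0122 yaw -0.0100 tip rel 0.0081 0.0002
```

View pics/w9.png

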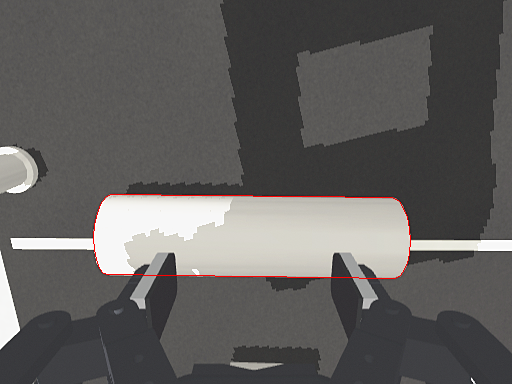

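>>> {"op": "play_rows", "data": {
  "moves": [
    {"x": 0, "y": 0, "z": 0.6, "turn": 0, "jaw": 7},
    {"x": 0, "y": 0, "z": 1.4, "turn": 0, "jaw": 7},
    {"x": -0.8, "y": 0.2, "z": 2, "turn": 0, "jaw": 7},
    {"x": -0.8, "y": 0.2, "z": 2, "turn": 0, "jaw": 7},
    {"x": 0, "y": 0, "z": 2, "turn": 0, "jaw": 7},
    {"x": 0, "y": 0, "z": 0, "turn": 0, "jaw": 7},
    {"x": 0, "y": 0, "z": 0, "turn": 0, "jaw": 7}
  ]
}}

```text
t: 11.13
tool_pos: [0.557, 0.049, 0.1214]
tool_rot: [-1.561, 0.198, -0.201]
contact_force: [-1.1, -0.6, -0.4]
opening: 0.0699
```

```bash
cat >> st.py <<'E'
def ends(im,L,S):
    """line fit using samples beyond shaft ends only"""
    import h
    g=cv2.cvtColor(im["img"],cv2.COLOR_RGB2GRAY).astype(np.float32)
    x,y,a=L; ax=np.array([-np.sin(a),np.cos(a)]);n=np.array([np.cos(a),np.sin(a)]); us=np.arange(-.009,.00901,.00025); P=[]
    ss=(np.array(S[:2])-[x,y])@ax
    for s in np.arange(-.146,.1461,.002):
        if abs(s-ss)<.082: continue
        px=np.array([proj(im,np.append(np.array([x,y])+s*ax+u*n,.012)) for u in us],np.float32)
        if px.min()<0 or px[:,0].max()>511 or px[:,1].max()>383: continue
        v=cv2.remap(g,px[:,0].reshape(1,-1),px[:,1].reshape(1,-1),cv2.INTER_LINEAR)[0]
        lo,hi=v.min(),v.max()
        if hi-lo<50: continue
        w=np.clip((v-lo)/(hi-lo)-.35,0,.3); wd=(w>.15).sum()*.25
        if not 3.5<wd<9: continue
        P.append((s,(w*us).sum()/w.sum()))
    P=np.array(P); m=np.ones(len(P),bool)
    for _ in range(4):
        c=np.polyfit(P[m,0],P[m,1],1); r=P[:,1]-np.polyval(c,P[:,0]); m=abs(r)<max(.0006,2*np.median(abs(r)))
    L2=(x+c[1]*n[0],y+c[1]*n[1],a-np.arctan(c[0]))
    dx=np.array(S[:2])-L2[:2]; nn=[np.cos(L2[2]),np.sin(L2[2])]
    print("  line",np.round(L2,4),"n",m.sum(),"s<0:",(P[m,0]<0).sum(),"sd %.2fmm"%(r[m].std()*1e3),"-> shaft x %.2f mm yaw %.4f"%(dx@nn*1e3,S[2]-L2[2]))
def full(n,g,lohi=(85,115),name=None):
    import h
    h.LO,h.HI=lohi
    im=eyes.get_image(n); s=fit_shaft(im,g); print(n,np.round(s,4)); ends(im,(.585,.0536,-.2575),s)
    if name:
        v=im["img"].copy(); cv2.polylines(v,[np.round(cyl_mask(im,*s[:3])).astype(int)],True,(255,0,0),1); cv2.imwrite(f"pics/{name}.png",v[:,:,::-1])
E
python3 - <<'E'
from st import *
state(); full("wrist",(.568,.046,-.26),name="w10"); full("side",(.568,.046,-.26),(60,120))
E
```

```text
t 11.1333 tcp [0.557  0.049  0.1214] yaw -0.254 down [ 0.002 -0.    -1.   ] F [-1.1 -0.6 -0.4] op 0.0699
wrist [ 5.666000e-01  4.590000e-02 -2.659000e-01  1.531238e+02]
  line [ 0.5854  0.0535 -0.258 ] n 64 s<0: 26 sd 0.05mm -> shaft x -16.18 mm yaw -0.0079
side [ 5.647000e-01  4.330000e-02 -2.733000e-01  1.426342e+02]
  line [ 0.5837  0.0539 -0.255 ] n 12 s<0: 0 sd 0.10mm -> shaft x -15.77 mm yaw -0.0183
```

View pics/w10.png

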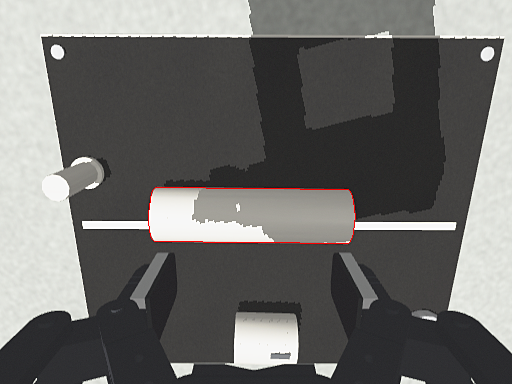

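>>> {"op": "play_rows", "data": {
  "moves": [
    {"x": 0.1, "y": 0, "z": -2, "turn": 0, "jaw": 7},
    {"x": 0, "y": 0, "z": -2.5, "turn": 0, "jaw": 7},
    {"x": 0, "y": 0, "z": -1.8, "turn": 0, "jaw": 7},
    {"x": 0, "y": 0, "z": -0.5, "turn": 0, "jaw": 7},
    {"x": 0, "y": 0, "z": -0.6, "turn": 0, "jaw": 7},
    {"x": 0, "y": 0, "z": -0.4, "turn": 0, "jaw": 7},
    {"x": 0, "y": 0, "z": -0.2, "turn": 0, "jaw": 7}
  ]
}}

```text
t: 11.82
tool_pos: [0.5603, 0.0479, 0.0438]
tool_rot: [-1.563, 0.195, -0.204]
contact_force: [-2.3, -4.5, 15.7]
opening: 0.07
```

>>> {"op": "play_rows", "data": {
  "moves": [
    {"x": 0.2, "y": -0.05, "z": 0, "turn": 0.1, "jaw": 7},
    {"x": 0.4, "y": -0.1, "z": 0, "turn": 0.15, "jaw": 7},
    {"x": 0.5, "y": -0.13, "z": 0, "turn": 0.15, "jaw": 7},
    {"x": 0.5, "y": -0.13, "z": 0, "turn": 0.15, "jaw": 7},
    {"x": 0.5, "y": -0.13, "z": 0, "turn": 0.15, "jaw": 7},
    {"x": 0.5, "y": -0.13, "z": 0, "turn": 0.15, "jaw": 7},
    {"x": 0.3, "y": -0.08, "z": 0, "turn": 0.1, "jaw": 7},
    {"x": 0.1, "y": -0.03, "z": 0, "turn": 0, "jaw": 7}
  ]
}}

```text
t: 12.48
tool_pos: [0.5906, 0.0399, 0.0441]
tool_rot: [-1.564, 0.182, -0.191]
contact_force: [-1.3, -2.2, 8.4]
opening: 0.0701
```

>>> {"op": "play_rows", "data": {
  "moves": [
    {"x": 0, "y": 0, "z": 0.6, "turn": 0, "jaw": 7},
    {"x": 0, "y": 0, "z": 1.4, "turn": 0, "jaw": 7},
    {"x": -0.8, "y": 0.2, "z": 2, "turn": 0, "jaw": 7},
    {"x": -0.8, "y": 0.2, "z": 2, "turn": 0, "jaw": 7},
    {"x": 0, "y": 0, "z": 2, "turn": 0, "jaw": 7},
    {"x": 0, "y": 0, "z": 0, "turn": 0, "jaw": 7},
    {"x": 0, "y": 0, "z": 0, "turn": 0, "jaw": 7}
  ]
}}

```text
t: 13.07
tool_pos: [0.5727, 0.0453, 0.1233]
tool_rot: [-1.562, 0.183, -0.19]
contact_force: [0.2, 0.1, 0.1]
opening: 0.07
```

Run:
```python
from st import *
state(); full("wrist",(.584,.043,-.26),name="w11"); full("side",(.582,.041,-.26),(60,120)); full("wrist",(.584,.043,-.26),lohi=(100,140))
```

```text
t 13.0667 tcp [0.5727 0.0453 0.1233] yaw -0.2373 down [ 0.004 -0.    -1.   ] F [0.2 0.1 0.1] op 0.07
wrist [ 5.834000e-01  4.130000e-02 -2.659000e-01  1.880247e+02]
  line [ 0.5853  0.0535 -0.2581] n 64 s<0: 26 sd 0.10mm -> shaft x 1.21 mm yaw -0.0078
side [ 5.812000e-01  3.930000e-02 -2.599000e-01  1.165858e+02]
  line [ 0.5834  0.054  -0.2594] n 28 s<0: 1 sd 0.23mm -> shaft x 1.65 mm yaw -0.0005
wrist [ 5.836000e-01  4.140000e-02 -2.674000e-01  1.717762e+02]
  line [ 0.5853  0.0535 -0.2582] n 64 s<0: 26 sd 0.10mm -> shaft x 1.42 mm yaw -0.0092
```

View pics/w11.png

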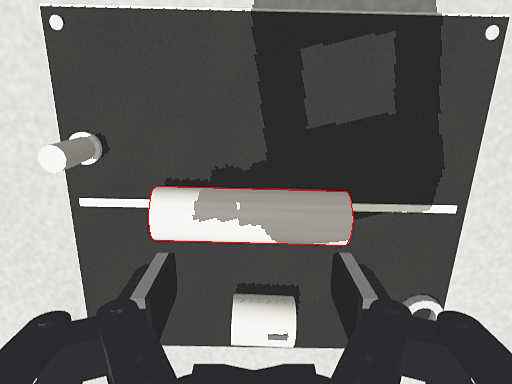

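>>> {"op": "play_rows", "data": {
  "moves": [
    {"x": 0.7, "y": -0.2, "z": -2, "turn": 0, "jaw": 7},
    {"x": 0.6, "y": -0.15, "z": -2.5, "turn": 0, "jaw": 7},
    {"x": 0, "y": 0, "z": -1.8, "turn": 0, "jaw": 7},
    {"x": 0, "y": 0, "z": -0.5, "turn": 0, "jaw": 7},
    {"x": 0, "y": 0, "z": -0.5, "turn": 0, "jaw": 7},
    {"x": 0, "y": 0, "z": -0.4, "turn": 0, "jaw": 7},
    {"x": 0, "y": 0, "z": -0.2, "turn": 0, "jaw": 7},
    {"x": 0, "y": 0, "z": 0, "turn": 0, "jaw": 7}
  ]
}}

```text
t: 13.88
tool_pos: [0.5865, 0.0411, 0.0442]
tool_rot: [-1.564, 0.183, -0.19]
contact_force: [-0.5, -2.5, 3.5]
opening: 0.0699
```

>>> {"op": "play_rows", "data": {
  "moves": [
    {"x": -0.1, "y": 0.025, "z": 0, "turn": 0.2, "jaw": 7},
    {"x": -0.1, "y": 0.025, "z": 0, "turn": 0.2, "jaw": 7},
    {"x": -0.1, "y": 0.025, "z": 0, "turn": 0.2, "jaw": 7},
    {"x": 0, "y": 0, "z": 0, "turn": 0, "jaw": 7}
  ]
}}

```text
t: 14.22
tool_pos: [0.583, 0.0421, 0.0442]
tool_rot: [-1.564, 0.175, -0.181]
contact_force: [0.5, -2.2, 5.8]
opening: 0.07
```

>>> {"op": "play_rows", "data": {
  "moves": [
    {"x": 0, "y": 0, "z": 0.3, "turn": 0, "jaw": 7},
    {"x": 0, "y": 0, "z": 0.6, "turn": 0, "jaw": 7},
    {"x": -0.8, "y": 0.2, "z": 3, "turn": 0, "jaw": 7},
    {"x": -0.8, "y": 0.2, "z": 3, "turn": 0, "jaw": 7},
    {"x": -1, "y": 0.25, "z": 3, "turn": 0, "jaw": 7},
    {"x": 0, "y": 0, "z": 2, "turn": 0, "jaw": 7},
    {"x": 0, "y": 0, "z": 0, "turn": 0, "jaw": 7},
    {"x": 0, "y": 0, "z": 0, "turn": 0, "jaw": 7}
  ]
}}

```text
t: 14.88
tool_pos: [0.5563, 0.0491, 0.1626]
tool_rot: [-1.563, 0.175, -0.181]
contact_force: [-0.9, -0.2, 0.2]
opening: 0.07
```

Run:
```python
from st import *
state(); full("wrist",(.584,.043,-.26),name="w12"); full("side",(.582,.041,-.26),(60,120)); full("wrist",(.584,.043,-.26),lohi=(100,140));full("top",(.584,.043,-.26),lohi=(60,120))
```

```text
t 14.8833 tcp [0.5563 0.0491 0.1626] yaw -0.2267 down [ 0.004  0.    -1.   ] F [-0.9 -0.2  0.2] op 0.07
wrist [ 5.831000e-01  4.130000e-02 -2.676000e-01  1.309172e+02]
  line [ 0.5853  0.0535 -0.258 ] n 65 s<0: 26 sd 0.08mm -> shaft x 0.98 mm yaw -0.0097
side [ 5.814000e-01  3.890000e-02 -2.782000e-01  1.126515e+02]
  line [ 0.5834  0.054  -0.2585] n 15 s<0: 3 sd 0.11mm -> shaft x 1.97 mm yaw -0.0197
wrist [ 5.833000e-01  4.140000e-02 -2.681000e-01  1.248384e+02]
  line [ 0.5853  0.0535 -0.258 ] n 65 s<0: 26 sd 0.06mm -> shaft x 1.12 mm yaw -0.0101
top [ 5.667000e-01  1.730000e-02 -3.000000e-02  3.157205e+02]
  line [ 0.5844  0.0537 -0.2553] n 33 s<0: 13 sd 0.58mm -> shaft x -7.95 mm yaw 0.2253
```

View pics/w12.png

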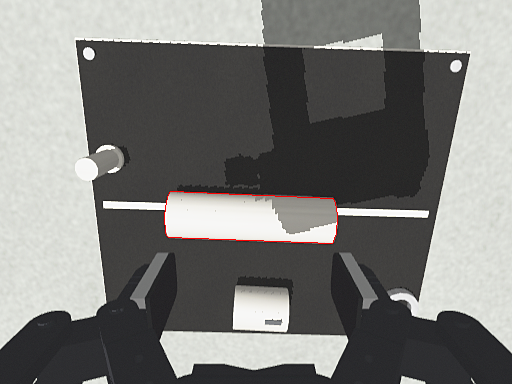

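>>> {"op": "play_rows", "data": {
  "moves": [
    {"x": 1, "y": -0.3, "z": -2, "turn": 0, "jaw": 7},
    {"x": 1, "y": -0.3, "z": -3.5, "turn": 0, "jaw": 7},
    {"x": 1, "y": -0.25, "z": -3, "turn": 0, "jaw": 7},
    {"x": 0, "y": 0, "z": -2, "turn": 0, "jaw": 7},
    {"x": 0, "y": 0, "z": -0.6, "turn": 0, "jaw": 7},
    {"x": 0, "y": 0, "z": -0.5, "turn": 0, "jaw": 7},
    {"x": 0, "y": 0, "z": -0.4, "turn": 0, "jaw": 7},
    {"x": 0, "y": 0, "z": 0, "turn": 0, "jaw": 7}
  ]
}}

```text
t: 15.75
tool_pos: [0.5882, 0.0388, 0.0441]
tool_rot: [-1.566, 0.174, -0.182]
contact_force: [-1.6, -4.8, 11.9]
opening: 0.0699
```

Run:
```python
from st import *
state(); full("wrist",(.584,.043,-.26),name="w13")
```

```text
t 15.75 tcp [0.5882 0.0388 0.0441] yaw -0.2269 down [ 0.005 -0.003 -1.   ] F [-1.6 -4.8 11.9] op 0.0699
wrist [ 5.8600000e-01  4.1000000e-02 -2.6470000e-01  2.3376148e+03]
  line [ 0.5854  0.0535 -0.258 ] n 50 s<0: 24 sd 0.07mm -> shaft x 3.83 mm yaw -0.0066
```

>>> {"op": "play_rows", "data": {
  "moves": [
    {"x": -0.1, "y": 0.025, "z": 0, "turn": 0.3, "jaw": 7},
    {"x": -0.2, "y": 0.05, "z": 0, "turn": 0.4, "jaw": 7},
    {"x": -0.15, "y": 0.04, "z": 0, "turn": 0.4, "jaw": 7},
    {"x": -0.05, "y": 0.015, "z": 0, "turn": 0.3, "jaw": 7},
    {"x": 0, "y": 0, "z": 0, "turn": 0, "jaw": 7}
  ]
}}

```text
t: 16.22
tool_pos: [0.5827, 0.0406, 0.0441]
tool_rot: [-1.566, 0.156, -0.163]
contact_force: [-1.1, -4.0, 9.9]
opening: 0.0701
```

Run:
```python
from st import *
state(); full("wrist",(.584,.043,-.26),name="w14")
```

```text
t 16.2167 tcp [0.5827 0.0406 0.0441] yaw -0.203 down [ 0.005 -0.002 -1.   ] F [-1.1 -4.   9.9] op 0.0701
wrist [ 5.8310000e-01  4.1500000e-02 -2.5870000e-01  3.6443431e+03]
  line [ 0.5854  0.0535 -0.2579] n 51 s<0: 23 sd 0.06mm -> shaft x 0.83 mm yaw -0.0007
```

Now at x +0.8 mm, yaw about 0 while pressed. Lift straight off and check.

>>> {"op": "play_rows", "data": {
  "moves": [
    {"x": 0, "y": 0, "z": 0.6, "turn": 0, "jaw": 7},
    {"x": 0, "y": 0, "z": 1, "turn": 0, "jaw": 7},
    {"x": -0.8, "y": 0.2, "z": 3, "turn": 0, "jaw": 7},
    {"x": -0.8, "y": 0.2, "z": 3, "turn": 0, "jaw": 7},
    {"x": -1, "y": 0.25, "z": 3, "turn": 0, "jaw": 7},
    {"x": 0, "y": 0, "z": 1, "turn": 0, "jaw": 7},
    {"x": 0, "y": 0, "z": 0, "turn": 0, "jaw": 7},
    {"x": 0, "y": 0, "z": 0, "turn": 0, "jaw": 7}
  ]
}}

```text
t: 16.93
tool_pos: [0.5546, 0.0483, 0.157]
tool_rot: [-1.565, 0.158, -0.16]
contact_force: [-0.1, 0.0, -1.1]
opening: 0.0698
```

Run:
```python
from st import *
state(); full("wrist",(.584,.043,-.26),name="w15"); full("wrist",(.584,.043,-.26),lohi=(100,140)); full("side",(.582,.041,-.26),(60,120),name="s15")
```

```text
t 16.9333 tcp [0.5546 0.0483 0.157 ] yaw -0.2024 down [ 0.001 -0.    -1.   ] F [-0.1  0.  -1.1] op 0.0698
wrist [ 5.826000e-01  4.170000e-02 -2.663000e-01  1.856435e+02]
  line [ 0.5853  0.0535 -0.258 ] n 65 s<0: 26 sd 0.07mm -> shaft x 0.40 mm yaw -0.0082
wrist [ 5.828000e-01  4.150000e-02 -2.678000e-01  1.393692e+02]
  line [ 0.5853  0.0535 -0.258 ] n 65 s<0: 26 sd 0.07mm -> shaft x 0.57 mm yaw -0.0098
side [ 5.803000e-01  3.720000e-02 -2.806000e-01  1.256919e+02]
  line [ 0.5834  0.054  -0.2582] n 10 s<0: 2 sd 0.11mm -> shaft x 1.28 mm yaw -0.0225
```

View pics/w15.png

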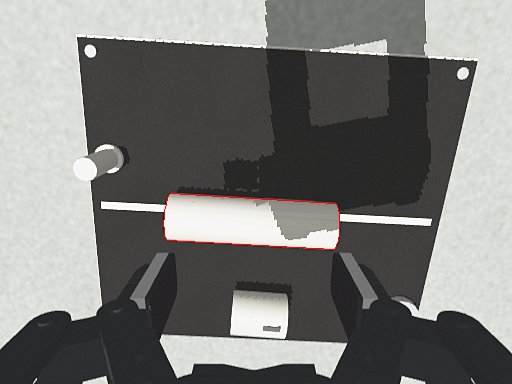

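>>> {"op": "play_rows", "data": {
  "moves": [
    {"x": -1, "y": 2.5, "z": 3, "turn": 0, "jaw": 7},
    {"x": -1, "y": 3.5, "z": 2, "turn": 0, "jaw": 7},
    {"x": -1, "y": 3.8, "z": 1, "turn": 0, "jaw": 7},
    {"x": -1, "y": 3.8, "z": 0, "turn": 0, "jaw": 7},
    {"x": -1, "y": 3.8, "z": 0, "turn": 0, "jaw": 7},
    {"x": -1.5, "y": 3.8, "z": 0, "turn": 0, "jaw": 7},
    {"x": -1.5, "y": 3.8, "z": 0, "turn": 0, "jaw": 7},
    {"x": -1.5, "y": 3.5, "z": 0, "turn": 0, "jaw": 7}
  ]
}}

```text
t: 17.75
tool_pos: [0.4579, 0.3348, 0.2145]
tool_rot: [-1.567, 0.161, -0.157]
contact_force: [-0.5, 0.3, 0.2]
opening: 0.0699
```

>>> {"op": "play_rows", "data": {
  "moves": [
    {"x": -2, "y": 3, "z": 0, "turn": 0, "jaw": 7},
    {"x": -2, "y": 3, "z": 0, "turn": 0, "jaw": 7},
    {"x": -2, "y": 3, "z": 0, "turn": 0, "jaw": 7},
    {"x": -2, "y": 3, "z": 0, "turn": 0, "jaw": 7},
    {"x": -2, "y": 2, "z": 0, "turn": 0, "jaw": 7},
    {"x": 0, "y": 0, "z": 0, "turn": 0, "jaw": 7},
    {"x": 0, "y": 0, "z": 0, "turn": 0, "jaw": 7}
  ]
}}

```text
t: 18.33
tool_pos: [0.358, 0.4735, 0.2145]
tool_rot: [-1.568, 0.159, -0.155]
contact_force: [0.6, -0.2, 0.6]
opening: 0.0702
```

Run:
```python
from st import *
state(); full("top",(.584,.043,-.26),lohi=(60,120)); full("side",(.582,.041,-.26),(60,120))
im=eyes.get_image("side"); cv2.imwrite("pics/s16.png",cv2.resize(im["img"][150:290,150:320],None,fx=4.2,fy=4.2)[:,:,::-1])
im=eyes.get_image("top"); cv2.imwrite("pics/t16.png",cv2.resize(im["img"][120:240,170:310],None,fx=5,fy=5)[:,:,::-1])
```

```text
t 18.3333 tcp [0.358  0.4735 0.2145] yaw -0.1998 down [-0.002 -0.003 -1.   ] F [ 0.6 -0.2  0.6] op 0.0702
top [ 5.8290e-01  4.2300e-02 -2.6810e-01  4.6024e+01]
  line [ 0.5848  0.0536 -0.2576] n 65 s<0: 27 sd 0.16mm -> shaft x 1.05 mm yaw -0.0106
side [ 5.80400e-01  3.84000e-02 -2.72100e-01  8.14436e+01]
  line [ 0.5834  0.054  -0.2583] n 20 s<0: 3 sd 0.13mm -> shaft x 1.13 mm yaw -0.0138
```

View pics/s16.png

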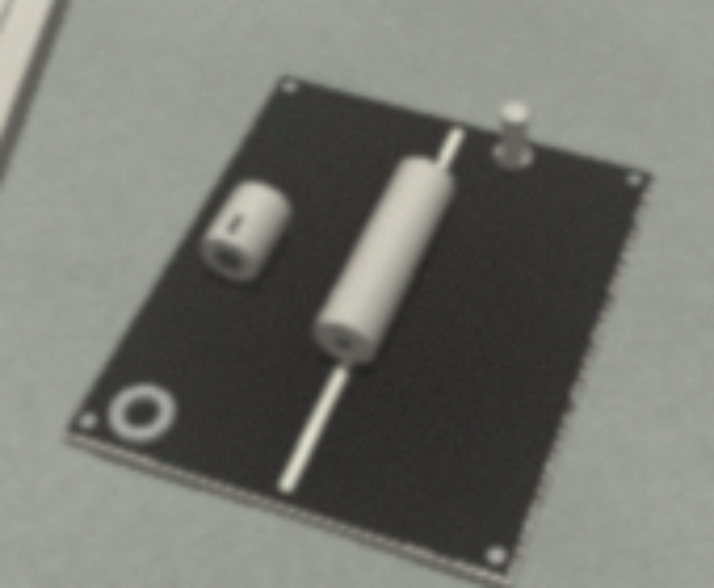

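View pics/t16.png

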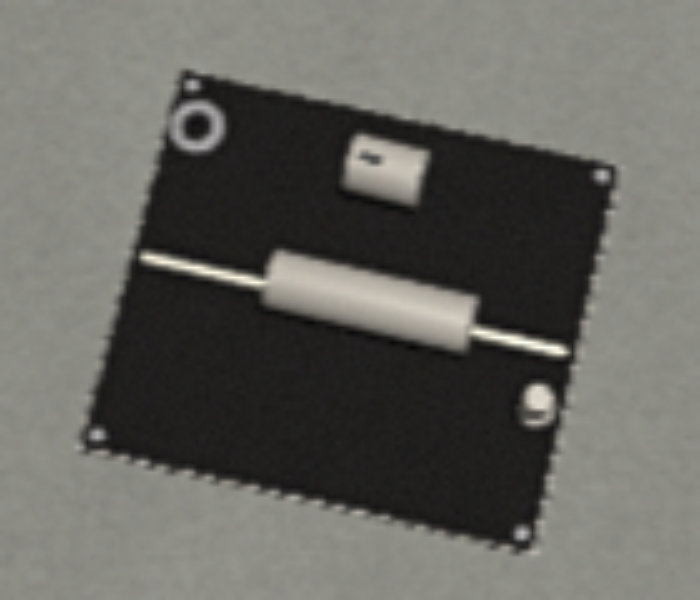

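The shaft lies on the line in both pictures (top about 370,300, side about 385,260), and the roller, bearing and spacer have not moved. Handing in.

```bash
python3 -c "
from station import finish_job
print(finish_job())"
```

```text
the job is handed in; nothing more can be done
None
```

I rolled the shaft about 84 mm across the plate onto the white line and handed the job in at about 18.5 s. That is about 4.2 rad, or two-thirds of a turn. I used five forward strokes with the open fingertips pressing on its top, then two small backward correction strokes. It was never picked up. The highest force I saw was about 22 N; readings came only at the end of each move.

**Position:** in the last checks the shaft's axis was 0.5 to 1.1 mm past the line (0.5 mm from the wrist camera, 1.1 mm from the top and side cameras).

**Angle:** it lies about 0.01 rad off the line's direction. The wrist and top cameras agree on this. The side camera gave 0.014 to 0.023 rad, but it was the noisiest. I tried to turn out this last bit, and the shaft went back to it when I lifted off.

**Along the line:** the shaft sits about 12 mm toward the −y end from the middle, as it did at the start. Rolling does not change that, and I did not slide it.

**Other things:** in the last top and side pictures the roller, bearing and spacer look unmoved. I checked these by eye only. I did not check the battery, driver, bin or flange at the end, but the arm only passed well above that side of the bench. The arm was clear of everything at hand-in.

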